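# Push a tray of jars home between the lane dividers

## Robot

A 6-joint arm with a two-finger parallel gripper is mounted at the origin on the work surface. World frame = base frame: x ahead of the robot, y to its left, z up, the work surface at z = 0. Lengths are in m, angles in degrees, forces in N, time in s.
With the tool pointing down it reaches from about 0.375 to 0.9 m from the base axis. Payload 3.1 kg.
Tool frame: the origin (TCP) lies midway between the tips of the shut fingers; the grasp point (between the pads) lies 19 mm behind it; x points along the fingers, y is the direction in which the jaws open and shut, and the axes are right-handed (so a half turn about x gives the same grasp; the last joint's range is limited). The gripper opens to 87 mm and grips with 3 to 60 N. Pads are 19 mm wide; open, the fingers measure 117 mm over their backs; the gripper's body (75 mm by 190 mm) begins 51 mm behind the grasp point.
Start: joints at [-80.014, 30.224, 82.088, -0, 67.689, -10.227], TCP at [0.216, -0.586, 0.223] pointing down, gripper open.
Joint ranges: [-176.69, 176.69], [-43.24, 126.21], [12.49, 139.97], [-82, 262], [0, 151.66], [-163.58, 163.58]. Speed limits (degrees/s): [159.86, 159.86, 180, 180, 180, 180].

## Interface

Orientations are given as a 3x3 rotation matrix whose columns are the frame's x, y, z axes.
In Python, from rig import bot gives the robot as it stands.
- The arm moves only by the tool play_rows, never from a script. Its argument "motion" is a list of rows, each a list of 3 entries, a list of its own where there are three numbers: the shift along the tool's x, y, z in mm, then the turn, a rotation vector about the tool's x, y, z in degrees, then the opening, from 0 (shut) to 1 (fully open). A call has 1 to 8 rows; each row is the pose to reach, as a shift and turn from the pose commanded when the call began, along the tool's axes at that moment; what a row does not reach only later rows make up. A row lasts 1/10 s, in which the tool goes at most 50 mm and 8.59 degrees, less where a joint would pass 70% of its speed; a pose out of reach is approached as far as the arm can. A call with a gripper value outside its range is refused whole. The fingers move at their own pace and stop on an object; the grip force is fixed at half the most. Time passes only in rows, so rows that repeat a pose let the fingers close. It gives the time, the measured TCP pose, the force and the opening at its end, in the units of the state.
- bot.read_state(): the state, without advancing time (a new reading comes with each control period).
- bot.capture(name): name is "scene" or "top" or "wrist"; returns a dict with "img" (384x512x3 uint8, blue, green, red), "mtx" (3x3 intrinsics, pixels), "rvec" (rotation vector, rad) and "tvec" (3), from world to camera coordinates, as OpenCV has them. Camera axes: x right, y down, z forward; pixel columns grow to the right and rows downward; lengths in m; the calibration is good to about 2 mm. The wrist camera is an equidistant fisheye: a pixel r from the principal point sees the ray r / f radians off the axis. A picture is of the moment at which its call begins. There is no depth.
- bot.hand_in(): hands the job in, once; it reports no verdict.
The state is a dict: "time_s": time; "joint_positions": joint angles; "qvel": joint speeds; "tau": joint torques, N m; "position": TCP position; "tcp_rot": TCP orientation; "force": force on the tool from outside, world axes, zero at the start; "moment": the same for the moment, N m; "opening": opening from 0.0 (shut) to 1.0 (fully open).
Only numpy, scipy, OpenCV 4.12 (cv2) and the standard library are available. Lean on these libraries where they do the work, as an engineer would, in place of code of your own. Each camera call takes 0.05 s, during which the arm holds its last target.

## Task

Push the loose cardboard tray of brass-capped jars along the bench and in between the two blue dividers of the empty lane, the one whose lamp is lit green, until the tray is fully home against the orange back beam. Only push the tray with the fingers from outside, without pinching it or reaching in among the jars: do not lift or tip the tray or any of the jars standing in it, and leave the two stowed trays and everything else on the bench where they are.

Things in the scene. Friction and masses are not known exactly. Their poses are not given: they have to be found in the camera images.
- tray: Loose open brown cardboard tray on the bench in front of the rack, with six brass-capped jars: 125 mm long (its x), 86 wide (its y), walls 40 high and 3 thick, 3 mm floor. Origin: centre of its underside. About 0.5 kg loaded; slides at a few newtons. Starts clear of the rack, up to 20 degrees askew. Home against the beam, its near end sticks 13 mm out past the divider noses.
- rack: Lane rack bolted to the bench: orange back beam (45 mm high, display modules on it to 65) and four blue dividers, 14 mm thick, 45 high, with round black noses, making three lanes 91 mm wide; no floor of its own. Origin: on the bench, middle of the beam's front face; x along the lanes into the beam, y across, z up. Lane centre lines at y = -105, 0, +105 mm; noses end at x = -112 mm.
- lamp: The lit green lamp on the display module behind the one empty lane (the others are unlit grey); seen only, cannot be touched. This entry's origin is not at the lamp but on the bench in the empty lane, where the tray's centre belongs when the tray is home (62.5 mm in front of the beam, mid-lane); axes parallel to the rack's.
- tray_a: A full tray of the same make and size with white-capped jars (tops 67 mm above the bench), already stowed in one of the lanes. 0.9 kg, loose. Origin: centre of its underside. Leave alone.
- tray_b: Another such full tray with white-capped jars, stowed in another lane. Origin: centre of its underside. Leave alone.
- jar1: One of the six loose amber glass jars with a brass cap standing in the tray, 38 mm in diameter, 64 mm high, about 70 g (cap tops 67 mm above the bench); at the start at x -39, y -20 mm in the tray's frame. Origin: centre of its underside, z up.
- jar2: One of the six loose amber glass jars with a brass cap standing in the tray, 38 mm in diameter, 64 mm high, about 70 g (cap tops 67 mm above the bench); at the start at x -39, y +20 mm in the tray's frame. Origin: centre of its underside, z up.
- jar3: One of the six loose amber glass jars with a brass cap standing in the tray, 38 mm in diameter, 64 mm high, about 70 g (cap tops 67 mm above the bench); at the start at x +0, y -20 mm in the tray's frame. Origin: centre of its underside, z up.
- jar4: One of the six loose amber glass jars with a brass cap standing in the tray, 38 mm in diameter, 64 mm high, about 70 g (cap tops 67 mm above the bench); at the start at x +0, y +20 mm in the tray's frame. Origin: centre of its underside, z up.
- jar5: One of the six loose amber glass jars with a brass cap standing in the tray, 38 mm in diameter, 64 mm high, about 70 g (cap tops 67 mm above the bench); at the start at x +39, y -20 mm in the tray's frame. Origin: centre of its underside, z up.
- jar6: One of the six loose amber glass jars with a brass cap standing in the tray, 38 mm in diameter, 64 mm high, about 70 g (cap tops 67 mm above the bench); at the start at x +39, y +20 mm in the tray's frame. Origin: centre of its underside, z up.
- loose_jar: A single jar of the same kind standing on the bench to the left of the rack; origin: centre of its underside. Leave alone.
- tape: A roll of brown packing tape lying flat on the bench at the left, 100 mm in diameter, 48 mm high; origin: centre of its underside. Leave alone.
- carton: A small closed brown carton, 120 x 80 x 60 mm, to the right of the rack; origin: centre of its underside. Leave alone.
- scanner: A hand barcode scanner, black head and yellow handle, about 170 mm long and 36 mm high, lying on the bench at the right; origin on the bench near its middle. Leave alone.
- cutter: A yellow safety cutter, 135 mm long and 16 mm high, lying on the bench at the far left; origin on the bench near its middle. Leave alone.
Not all that is in view belongs to the job. What is shaped like the tray but pink or purple is not meant.

How it is judged:
By the outcome, as a careful person would: the job done as asked, in the order asked, and still so for the second after the job is handed in, with the robot touching nothing.
It also fails if it takes over 51 s, if anything falls off the work surface, if the arm or the gripper's body presses on something with over 40 N, if the wrist force passes 120 N, or if a joint passes its speed limit or range.

## Working session

There is one attempt and no reset: what is moved stays moved. The work goes in short steps, Python scripts to look and compute and a tool call to move; the robot and the scene stay as the last step left them, time stands still between calls to the robot, and variables do not carry over. Pictures are saved under pics/ and viewed, and the job is handed in when it is done.

Besides the shell and the picture viewer there is one more tool, called after "Emit:" in YAML: its name, and indented under it one key for each argument. play_rows: Moves the arm, as the interface text tells. Its arguments: {"type":"object","properties":{"motion":{"type":"array"}},"required":["motion"]}

```bash
mkdir -p pics
cat > h.py <<'E'
import numpy as np,cv2
from rig import bot
def cap(n,f):
    c=bot.capture(n); cv2.imwrite('pics/'+f,c['img']); np.savez('pics/'+f[:-4]+'.npz',**c); return c
def ray(c,px,z):
    K=np.array(c['mtx']);R=cv2.Rodrigues(np.array(c['rvec'],float))[0];t=np.array(c['tvec'],float).ravel()
    o=-R.T@t; d=R.T@np.linalg.solve(K,[px[0],px[1],1.]); s=(z-o[2])/d[2]; return o+s*d
def proj(c,P):
    K=np.array(c['mtx']); return cv2.projectPoints(np.array(P,float).reshape(-1,1,3),np.array(c['rvec'],float),np.array(c['tvec'],float),K,None)[0].reshape(-1,2)
E
python3 - <<'E'
from h import *
for n in('scene','top'): 
    c=cap(n,n+'0.png'); print(n,c['mtx'],c['rvec'],c['tvec'])
s=bot.read_state(); print(s['time_s'],s['position'],s['tcp_rot'],s['force'],s['opening'])
E
```

```text
scene [[360.82824087   0.         251.37731947]
 [  0.         360.82824087 188.6799371 ]
 [  0.           0.           1.        ]] [ 2.34820332  0.83165133 -0.27722638] [-0.40125392 -0.27485972  1.18836609]
top [[361.29447817   0.         257.41644588]
 [  0.         361.29447817 191.20482749]
 [  0.           0.           1.        ]] [ 2.14089965 -2.20583589  0.08075182] [-0.01248008  0.54596043  1.15374815]
0.1 [ 0.21584783 -0.58584145  0.22168596] [[-3.66492903e-04  3.45515396e-01 -9.38413010e-01]
 [ 1.89759247e-03 -9.38411143e-01 -3.45515449e-01]
 [-9.99998132e-01 -1.90735442e-03 -3.11726388e-04]] [ 0.51659063 -0.08404031  0.0792387 ] 1.0013391063860688
```

View pics/top0.png

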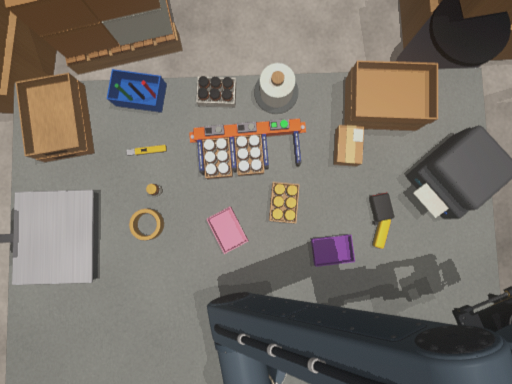

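View pics/scene0.png

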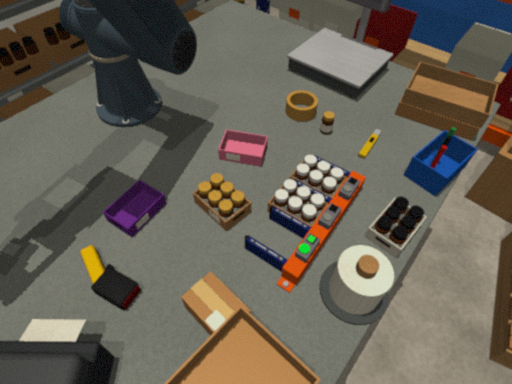

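Run:
```python
import cv2
a=cv2.imread('pics/top0.png')[105:255,180:340]; cv2.imwrite('pics/t0c.png',cv2.resize(a,None,fx=4,fy=4,interpolation=cv2.INTER_CUBIC)[:600])
a=cv2.imread('pics/scene0.png')[130:300,180:380]; cv2.imwrite('pics/s0c.png',cv2.resize(a,None,fx=3.5,fy=3.5,interpolation=cv2.INTER_CUBIC))
```

```text
(no output)
```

View pics/t0c.png

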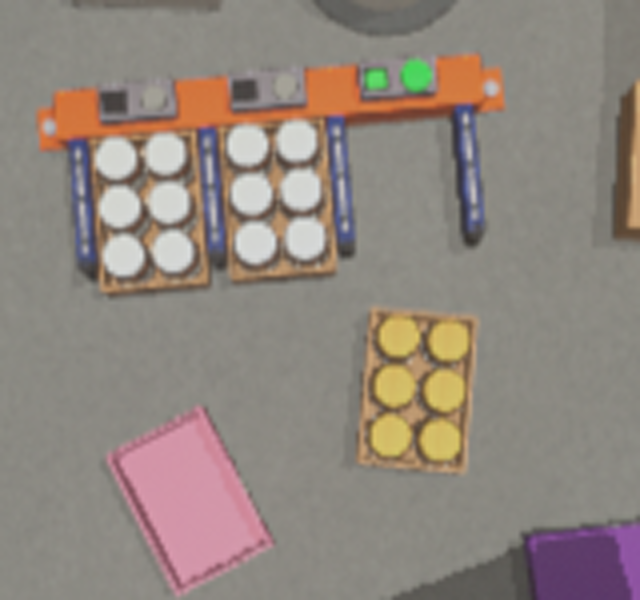

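View pics/s0c.png

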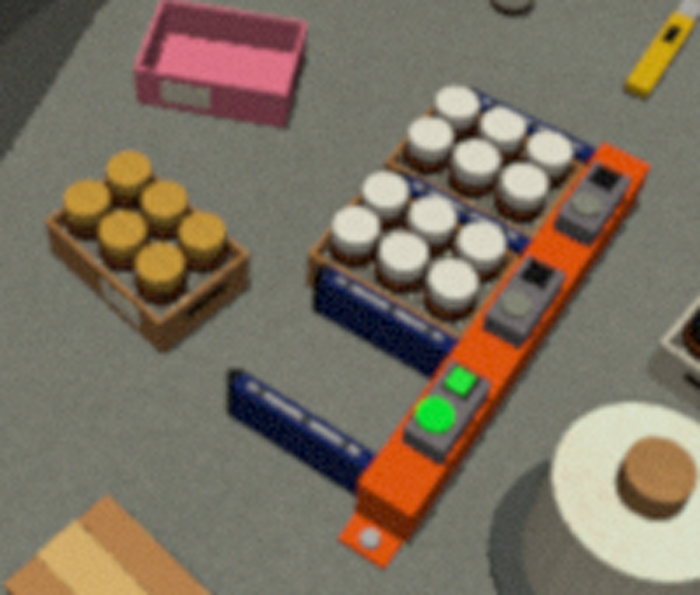

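```bash
cat >> h.py <<'E'
def caps(c,lo,hi,roi):
    h=cv2.cvtColor(c['img'],cv2.COLOR_BGR2HSV); m=cv2.inRange(h,lo,hi); q=np.zeros_like(m); x0,y0,x1,y1=roi; q[y0:y1,x0:x1]=m[y0:y1,x0:x1]
    n,l,s,ce=cv2.connectedComponentsWithStats(q,connectivity=4)
    return [(s[i,4],ce[i]) for i in range(1,n) if s[i,4]>20]
JX=np.array([[x,y] for x in(-39,0,39) for y in(-20,20)])/1000
E
python3 - <<'E'
from h import *
c=dict(np.load('pics/top0.npz'))
f=lambda x,y:((180+(x+.5)/4-.5),(105+(y+.5)/4-.5))
print('caps')
for x in[(399,338),(448,341),(394,386),(444,391),(390,437),(440,440)]: print(ray(c,f(*x),.067).round(4))
print('rim')
for x in [(373,309),(477,319),(466,471),(360,462)]: print(ray(c,f(*x),.04).round(4))
print('divtops: near beam, nose')
for x in [(78,140),(88,268),(208,130),(217,257),(337,118),(348,248),(463,108),(475,237)]: print(ray(c,f(*x),.045).round(4))
print('beam front top edge L,R, ')
for x in [(60,140),(485,103)]: print(ray(c,f(*x),.045).round(4))
print('white caps')
for x in[(117,158),(166,154),(124,256),(174,252),(246,146),(297,141),(256,243),(306,239)]: print(ray(c,f(*x),.067).round(4))
print(caps(c,(18,80,80),(35,255,255),(260,175,305,230)))
E
```

```text
caps
[ 0.5461 -0.0981  0.067 ]
[ 0.5425 -0.1364  0.067 ]
[ 0.5086 -0.0929  0.067 ]
[ 0.5035 -0.1318  0.067 ]
[ 0.4689 -0.0885  0.067 ]
[ 0.4654 -0.1273  0.067 ]
rim
[ 0.5725 -0.0795  0.04  ]
[ 0.5619 -0.1626  0.04  ]
[ 0.4407 -0.1491  0.04  ]
[ 0.4503 -0.0651  0.04  ]
divtops: near beam, nose
[0.7169 0.1549 0.045 ]
[0.6121 0.1485 0.045 ]
[0.7217 0.0494 0.045 ]
[0.6178 0.0445 0.045 ]
[ 0.7282 -0.0553  0.045 ]
[ 0.6218 -0.0609  0.045 ]
[ 0.7332 -0.1575  0.045 ]
[ 0.6275 -0.1631  0.045 ]
beam front top edge L,R, 
[0.7173 0.1695 0.045 ]
[ 0.7367 -0.1754  0.045 ]
white caps
[0.6962 0.1204 0.067 ]
[0.6982 0.0815 0.067 ]
[0.6176 0.1163 0.067 ]
[0.6195 0.0768 0.067 ]
[0.7026 0.0178 0.067 ]
[ 0.7053 -0.0227  0.067 ]
[0.6247 0.0119 0.067 ]
[ 0.6266 -0.0276  0.067 ]
[(np.int32(100), array([279.23, 188.73])), (np.int32(99), array([291.84848485, 189.76767677])), (np.int32(99), array([278., 201.])), (np.int32(100), array([290.79, 202.06])), (np.int32(100), array([276.98, 213.42])), (np.int32(99), array([289.81818182, 214.52525253]))]
```

```bash
cat >> h.py <<'E'
from scipy.optimize import least_squares
def pts(p,L):
    L=np.array(L,float); c,s=np.cos(p[2]),np.sin(p[2]); return np.c_[p[0]+c*L[:,0]-s*L[:,1],p[1]+s*L[:,0]+c*L[:,1],L[:,2]]
def fit(obs,p0):
    # obs: list of (cam, pixels Nx2, local Nx3)
    r=lambda p:np.concatenate([(proj(c,pts(p,L))-px).ravel() for c,px,L in obs])
    o=least_squares(r,p0); return o.x,np.sqrt(np.mean(o.fun**2))
def match(c,px,p0,L):
    # assign detections to the local points by nearest projection
    from scipy.optimize import linear_sum_assignment
    q=proj(c,pts(p0,L)); px=np.array(px); D=np.linalg.norm(q[:,None]-px[None],axis=2); i,j=linear_sum_assignment(D); return px[j],np.array(L)[i]
CAP=np.c_[JX,np.full(6,.067)]
E
python3 - <<'E'
from h import *
T=dict(np.load('pics/top0.npz'));S=dict(np.load('pics/scene0.npz'))
f=lambda x,y:((180+(x+.5)/4-.5),(105+(y+.5)/4-.5))
g=lambda x,y:((180+(x+.5)/3.5-.5),(130+(y+.5)/3.5-.5))
pt=[a[1] for a in caps(T,(18,80,80),(35,255,255),(260,175,305,230))]
h=caps(S,(14,90,90),(35,255,255),(190,165,255,225)); print([(a,b.round()) for a,b in h])
ps=[g(*x) for x in[(88,202),(129,172),(122,237),(165,201),(160,270),(202,233)]]
p0=[.506,-.113,-.12]
ot=(T,)+match(T,pt,p0,CAP); os=(S,)+match(S,ps,p0,CAP)
rim=np.array([[.0625,.043,.04],[.0625,-.043,.04],[-.0625,-.043,.04],[-.0625,.043,.04]])
orr=(T,np.array([f(*x) for x in [(373,309),(477,319),(466,471),(360,462)]]),rim)
for n,o in(('top',[ot]),('scene',[os]),('rim',[orr]),('both',[ot,os,orr])):
    x,e=fit(o,p0); print('tray',n,(x[:2]*1000).round(1),np.degrees(x[2]).round(2),'rms',e.round(2))
# rack: divider top midlines at y=-157.5..157.5
D=[[x,y,.045] for y in(.1575,.0525,-.0525,-.1575) for x in(0,-.112)]
dp=np.array([f(*x) for x in [(79,140),(88,272),(208,130),(218,261),(337,118),(348,252),(463,106),(475,241)]])
x,e=fit([(T,dp,D)],[.727,-.0,.055]); print('rack',(x[:2]*1000).round(1),np.degrees(x[2]).round(2),e.round(2))
print('home top',pts(x,[[-.0625,-.105,0]]).round(4))
sp=np.array([g(*q) for q in [(235,375),(365,460)]]); 
DS=[[-.112,-.1575,.045],[0,-.1575,.045]]
print('scene resid px',(proj(S,pts(x,DS))-sp).round(1))
for n,y,q in(('a',.105,[(117,158),(166,154),(120,207),(169,203),(124,256),(174,252)]),('b',0,[(246,146),(297,141),(251,194),(302,189),(256,243),(306,239)])):
    p0=pts(x,[[-.0625,y,0]])[0]; p0=[p0[0],p0[1],x[2]]
    px,L=match(T,[f(*k) for k in q],p0,CAP); z,e=fit([(T,px,L)],p0); d=np.array(z[:2])-x[:2]; c,s=np.cos(x[2]),np.sin(x[2])
    print(n,(z[:2]*1000).round(1),np.degrees(z[2]).round(1),'in rack',(1000*np.array([c*d[0]+s*d[1],-s*d[0]+c*d[1]])).round(1),e)
print('purple corners',[ray(T,k,.04).round(3)[:2] for k in[(311,239),(351,235),(354,262),(315,266)]])
E
```

```text
[(np.int32(1091), array([221., 195.]))]
tray top [ 506.6 -112.6] -6.85 rms 0.06
tray scene [ 512.4 -117.1] -6.74 rms 0.43
tray rim [ 506.3 -114.1] -6.65 rms 0.35
tray both [ 508.9 -114.6] -6.73 rms 0.85
rack [726.9  -2.1] 3.02 0.45
home top [[ 0.67   -0.1103  0.    ]]
scene resid px [[-3.5 -2.1]
 [ 0.3 -0.4]]
a [657.8  98.9] 3.1 in rack [-63.7 104.6] 0.13595228343346558
b [665.   -5.2] 3.8 in rack [-62.1   0.2] 0.10376783181234026
purple corners [array([ 0.387, -0.194]), array([ 0.396, -0.321]), array([ 0.311, -0.326]), array([ 0.302, -0.203])]
```

```bash
cat >> h.py <<'E'
def shift(P,heading):
    s=bot.read_state(); R=np.array(s['tcp_rot']); d=R.T@(np.array(P)-np.array(s['position']))*1000
    h=np.radians(heading); x=np.array([0,0,-1.]); z=-np.array([np.cos(h),np.sin(h),0]); y=np.cross(z,x)
    Rt=np.c_[x,y,z]; rv=np.degrees(cv2.Rodrigues(R.T@Rt)[0].ravel()); return d.round(1),rv.round(2)
E
python3 - <<'E'
from h import *
print(shift([.412,-.101,.13],-6.8)); print(bot.read_state()['time_s'])
E
```

```text
(array([  92.5, -387. , -351.6]), array([2.701e+01, 1.000e-02, 1.100e-01]))
0.1
```

Emit:
play_rows:
  motion:
    - [[0,-194,-176],[13,0,0],0.46]
    - [[0,-194,-176],[13,0,0],0.46]
    - [[0,-194,-176],[13,0,0],0.46]
    - [[0,-387,-352],[27,0,0],0.46]
    - [[0,-387,-352],[27,0,0],0.46]
    - [[0,-387,-352],[27,0,0],0.46]
    - [[0,-387,-352],[27,0,0],0.46]
    - [[0,-387,-352],[27,0,0],0.46]

```text
time_s: 0.9
position: [0.3664, -0.2138, 0.2225]
tcp_rot: [[0.0, -0.119, -0.993], [0.0, -0.993, 0.119], [-1.0, -0.0, 0.0]]
force: [0.7, 0.6, -0.3]
opening: 0.473
```

Emit:
play_rows:
  motion:
    - [[0,0,0],[0,0,0],0.46]
    - [[0,0,0],[0,0,0],0.46]

```text
time_s: 1.1
position: [0.3666, -0.2147, 0.2226]
tcp_rot: [[-0.0, -0.115, -0.993], [-0.0, -0.993, 0.115], [-1.0, 0.0, 0.0]]
force: [0.1, -0.2, 1.1]
opening: 0.461
```

Run:
```python
from h import *
s=bot.read_state(); print(s['time_s'],s['position'],s['opening'],s['joint_positions']);print(shift([.412,-.101,.013],-6.8))
```

```text
1.1 [ 0.36656384 -0.21474317  0.22256151] 0.4609990704807438 [-4.54917449e+01  1.48124290e+01  1.09409214e+02 -2.78484062e-02
  5.57653621e+01  5.11044446e+01]
(array([ 209.5, -118.3,  -32.1]), array([ 0.22,  0.  , -0.03]))
```

Emit:
play_rows:
  motion:
    - [[0,-40,-11],[0,0,0],0.46]
    - [[0,-80,-22],[0,0,0],0.46]
    - [[0,-118,-32],[0,0,0],0.46]
    - [[40,-118,-32],[0,0,0],0.46]
    - [[80,-118,-32],[0,0,0],0.46]
    - [[110,-118,-32],[0,0,0],0.46]
    - [[120,-118,-32],[0,0,0],0.46]
    - [[120,-118,-32],[0,0,0],0.46]

```text
time_s: 1.9
position: [0.4115, -0.1035, 0.1014]
tcp_rot: [[-0.003, -0.12, -0.993], [0.001, -0.993, 0.12], [-1.0, -0.001, 0.003]]
force: [0.1, -0.1, -0.5]
opening: 0.463
```

Run:
```python
from h import *
c=cap('top','top1.png'); cap('wrist','w1.png');cap('scene','s1.png')
cv2.imwrite('pics/t1c.png',cv2.resize(c['img'][105:255,180:340],None,fx=4,fy=4,interpolation=cv2.INTER_CUBIC))
print(shift([.412,-.101,.013],-6.8))
```

```text
(array([90.5, -2.6,  1.5]), array([-0.06, -0.15, -0.06]))
```

View pics/t1c.png

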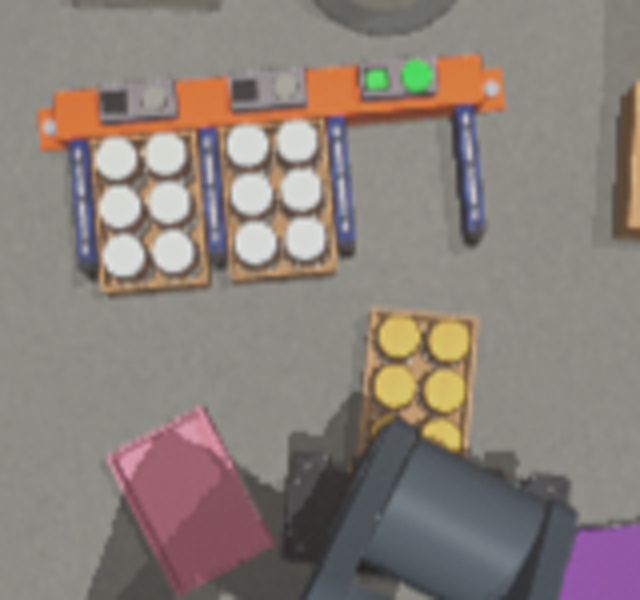

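View pics/w1.png

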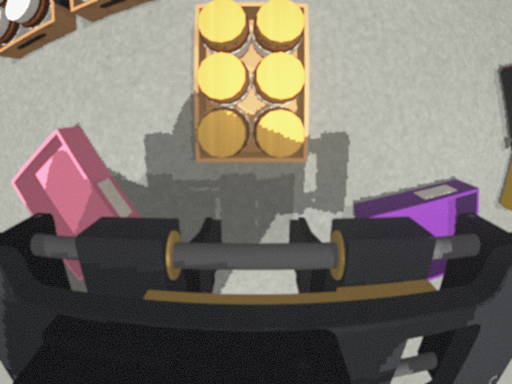

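View pics/s1.png

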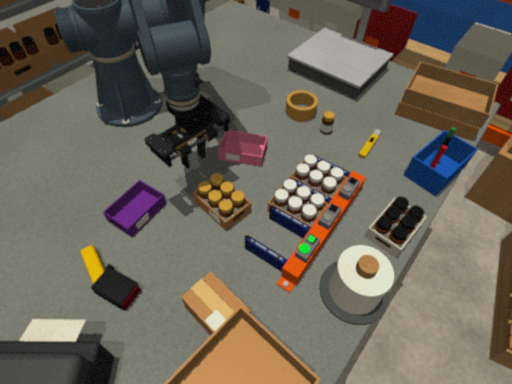

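Emit:
play_rows:
  motion:
    - [[30,-2,1],[0,0,0],0.46]
    - [[55,-2,1],[0,0,0],0.46]
    - [[75,-2,1],[0,0,0],0.46]
    - [[83,-2,1],[0,0,0],0.46]
    - [[88,-2,1],[0,0,0],0.46]
    - [[88,-2,1],[0,0,0],0.46]
    - [[88,-2,1],[0,0,0],0.46]

```text
time_s: 2.75
position: [0.4118, -0.1006, 0.0154]
tcp_rot: [[0.002, -0.118, -0.993], [-0.001, -0.993, 0.118], [-1.0, 0.001, -0.002]]
force: [-0.3, 0.1, 0.3]
opening: 0.455
```

Run:
```python
from h import *
c=cap('wrist','w2.png'); s=bot.read_state(); print(s['position'],s['force'])
# wrist: predicted vs. seen rim
K=np.array(c['mtx']);print(K)
P=pts([.5066,-.113,np.radians(-6.8)],[[.0625,.043,.04],[.0625,-.043,.04],[-.0625,-.043,.04],[-.0625,.043,.04]])
q=cv2.fisheye.projectPoints(P.reshape(-1,1,3),np.array(c['rvec'],float).reshape(3,1),np.array(c['tvec'],float).reshape(3,1),K,np.zeros(4))[0].reshape(-1,2);print(q.round(1))
```

```text
[ 0.41179756 -0.10058179  0.01539377] [-0.05239337 -0.07576382  0.10530773]
[[297.31863964   0.         254.94185716]
 [  0.         297.31863964 190.80923728]
 [  0.           0.           1.        ]]
[[171.8 -49.3]
 [343.3 -48.5]
 [344.7 192.3]
 [170.3 192.2]]
```

View pics/w2.png

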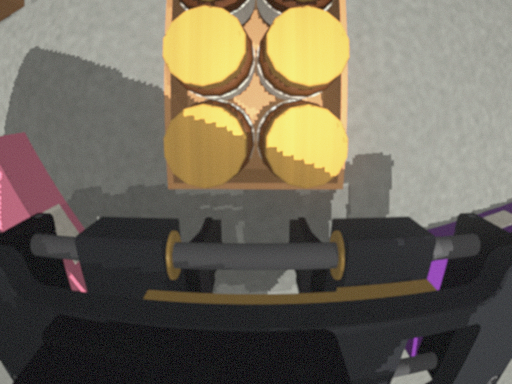

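Emit:
play_rows:
  motion:
    - [[0,0,-6],[0,0,0],0.46]
    - [[0,0,-12],[0,0,0],0.46]
    - [[0,0,-17],[0,0,0],0.46]
    - [[0,0,-20],[0,0,0],0.46]
    - [[0,0,-23],[0,0,0],0.46]
    - [[0,0,-26],[0,0,0],0.46]
    - [[0,0,-29],[0,0,0],0.46]
    - [[0,0,-32],[0,0,0],0.46]

```text
time_s: 3.6
position: [0.4395, -0.1025, 0.0144]
tcp_rot: [[-0.007, -0.118, -0.993], [0.003, -0.993, 0.118], [-1.0, -0.003, 0.008]]
force: [-6.2, -0.5, 4.8]
opening: 0.459
```

```bash
cat >> h.py <<'E'
def look(n):
    s=bot.read_state(); print(s['time_s'],'tcp',(np.array(s['position'])*1000).round(1),'F',np.array(s['force']).round(1),'op',s['opening'])
    c=cap('wrist','w%s.png'%n); t=cap('top','t%s.png'%n)
    cv2.imwrite('pics/tc%s.png'%n,cv2.resize(t['img'][105:240,200:340],None,fx=4,fy=4,interpolation=cv2.INTER_CUBIC))
    return c,t
E
python3 - <<'E'
from h import *
look(3)
E
```

```text
3.6 tcp [ 439.5 -102.5   14.4] F [-6.2 -0.5  4.8] op 0.4586090908373562
```

View pics/w3.png

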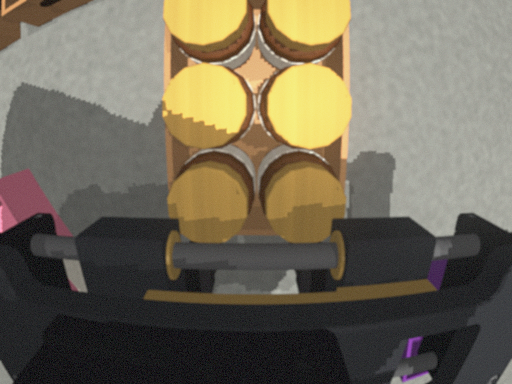

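View pics/tc3.png

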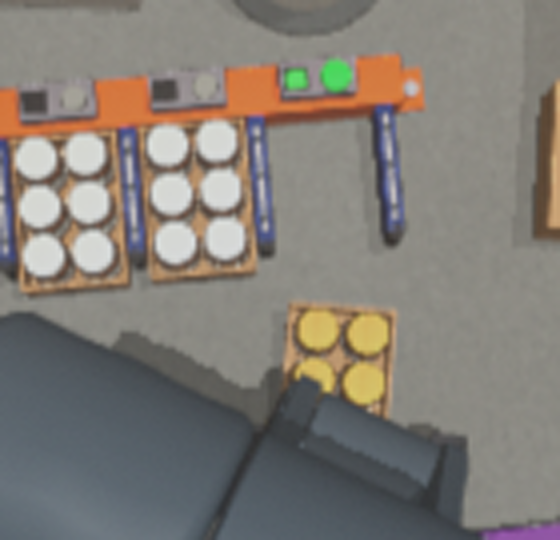

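```bash
cat >> h.py <<'E'
RACK=np.array([.7269,-.0021,np.radians(3.05)])
def trayfit(t,p0,amin=85):
    d=[b for a,b in caps(t,(18,80,80),(35,255,255),(255,115,310,235)) if a>=amin]
    q=proj(t,pts(p0,CAP)); px=[];L=[]
    for b in d:
        k=np.argmin(np.linalg.norm(q-b,axis=1)); px.append(b);L.append(CAP[k])
    x,e=fit([(t,np.array(px),np.array(L))],p0)
    d=x[:2]-pts(RACK,[[-.0625,-.105,0]])[0,:2]; c,s=np.cos(RACK[2]),np.sin(RACK[2])
    print('n',len(px),'tray',(x[:2]*1000).round(1),np.degrees(x[2]).round(2),'rms',e.round(2),'rel home',(1000*np.array([c*d[0]+s*d[1],-s*d[0]+c*d[1]])).round(1),'dyaw',np.degrees(x[2]-RACK[2]).round(2))
    return x
E
python3 - <<'E'
from h import *
trayfit(dict(np.load('pics/top0.npz')),[.506,-.113,-.12])
trayfit(dict(np.load('pics/t3.npz')),[.512,-.113,-.12])
E
```

```text
n 6 tray [ 506.6 -112.6] -6.85 rms 0.06 rel home [-163.4    6.4] dyaw -9.9
n 3 tray [ 512.3 -111.9] -7.09 rms 0.1 rel home [-157.6    6.8] dyaw -10.14
```

Emit:
play_rows:
  motion:
    - [[0,0,-3],[0,0,0],0.46]
    - [[0,0,-6],[0,0,0],0.46]
    - [[0,0,-9],[0,0,0],0.46]
    - [[0,0,-12],[0,0,0],0.46]
    - [[0,0,-15],[0,0,0],0.46]
    - [[0,0,-18],[0,0,0],0.46]
    - [[0,0,-21],[0,0,0],0.46]
    - [[0,0,-24],[0,0,0],0.46]

```text
time_s: 4.5
position: [0.4638, -0.1055, 0.0144]
tcp_rot: [[-0.006, -0.118, -0.993], [0.003, -0.993, 0.118], [-1.0, -0.002, 0.007]]
force: [-7.1, 1.3, 4.0]
opening: 0.46
```

Run:
```python
from h import *
w,t=look(4); trayfit(t,[.535,-.115,-.12])
R,L=150,73
for k in range(1,9):
    a=np.radians(10.0*k/8)
    # centre path in (fwd,left) frame starting at (L,0)
    cx=L+R*np.sin(a); cy=R*(1-np.cos(a)); tx=cx-L*np.cos(a); ty=cy-L*np.sin(a)
    print([0,round(-ty,1),round(-tx,1)],round(-np.degrees(a),2))
```

```text
4.5 tcp [ 463.8 -105.5   14.4] F [-7.1  1.3  4. ] op 0.4596444845738137
n 3 tray [ 536.8 -115.5] -6.23 rms 0.1 rel home [-133.3    1.9] dyaw -9.28
[0, np.float64(1.6), np.float64(-3.3)] -1.25
[0, np.float64(3.0), np.float64(-6.6)] -2.5
[0, np.float64(4.5), np.float64(-10.0)] -3.75
[0, np.float64(5.8), np.float64(-13.4)] -5.0
[0, np.float64(7.1), np.float64(-16.8)] -6.25
[0, np.float64(8.2), np.float64(-20.2)] -7.5
[0, np.float64(9.4), np.float64(-23.7)] -8.75
[0, np.float64(10.4), np.float64(-27.2)] -10.0
```

View pics/tc4.png

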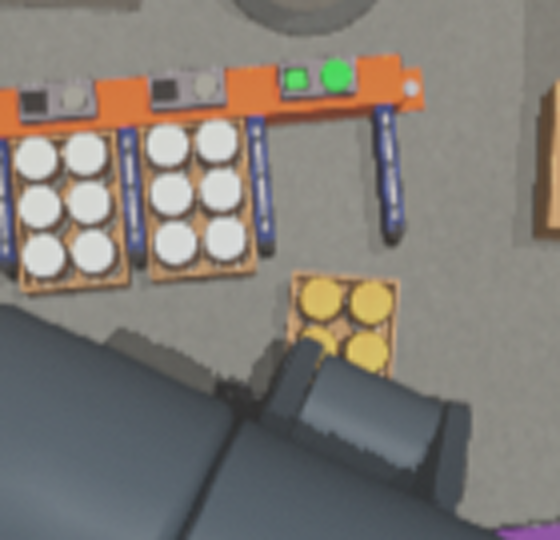

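Emit:
play_rows:
  motion:
    - [[0,1.5,-2.8],[-1.2,0,0],0.46]
    - [[0,3,-5.6],[-2.4,0,0],0.46]
    - [[0,4.4,-8.5],[-3.7,0,0],0.46]
    - [[0,5.8,-11.4],[-4.9,0,0],0.46]
    - [[0,7,-14.3],[-6.1,0,0],0.46]
    - [[0,8.2,-17.2],[-7.3,0,0],0.46]
    - [[0,9.4,-20.2],[-8.6,0,0],0.46]
    - [[0,10.5,-23.2],[-9.8,0,0],0.46]

```text
time_s: 5.4
position: [0.489, -0.1203, 0.0145]
tcp_rot: [[0.0, 0.054, -0.999], [-0.0, -0.999, -0.054], [-1.0, 0.0, -0.0]]
force: [-1.8, -0.2, -0.8]
opening: 0.461
```

Run:
```python
from h import *
w,t=look(5); trayfit(t,[.56,-.115,0.03])
```

```text
5.4 tcp [ 489.  -120.3   14.5] F [-1.8 -0.2 -0.8] op 0.46079586296778413
n 2 tray [ 562.  -117.4] 3.01 rms 0.08 rel home [-108.3   -1.3] dyaw -0.04
```

View pics/tc5.png

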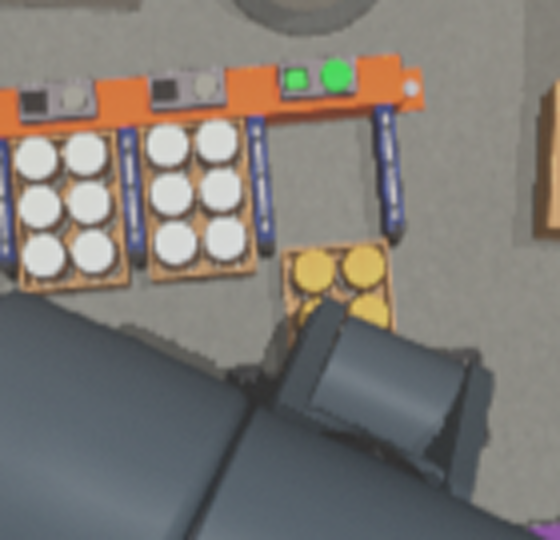

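View pics/w5.png

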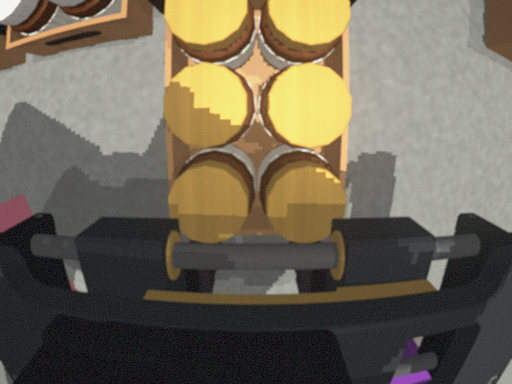

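Run:
```python
from h import *
t=dict(np.load('pics/t5.npz'));im=t['img']
a=im[125:190,255:310]; cv2.imwrite('pics/z5.png',cv2.resize(a,None,fx=9,fy=9,interpolation=cv2.INTER_CUBIC))
# overlay model of right two dividers' top outline and tray rim
big=cv2.resize(a,None,fx=9,fy=9,interpolation=cv2.INTER_CUBIC)
def ov(P,col):
    q=(proj(t,P)-[255,125]+.5)*9-.5; cv2.polylines(big,[q.astype(int).reshape(-1,1,2)],True,col,1)
for y in(-.0525,-.1575):
    ov(pts(RACK,[[0,y-.007,.045],[0,y+.007,.045],[-.112,y+.007,.045],[-.112,y-.007,.045]]),(0,255,0))
ov(pts([.562,-.1174,np.radians(3)],[[.0625,.043,.04],[.0625,-.043,.04],[-.0625,-.043,.04],[-.0625,.043,.04]]),(255,255,0))
cv2.imwrite('pics/z5o.png',big)
```

```text
(no output)
```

View pics/z5o.png

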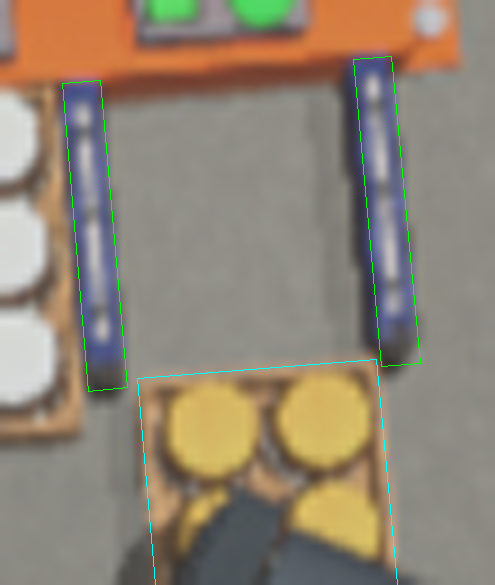

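View pics/z5.png

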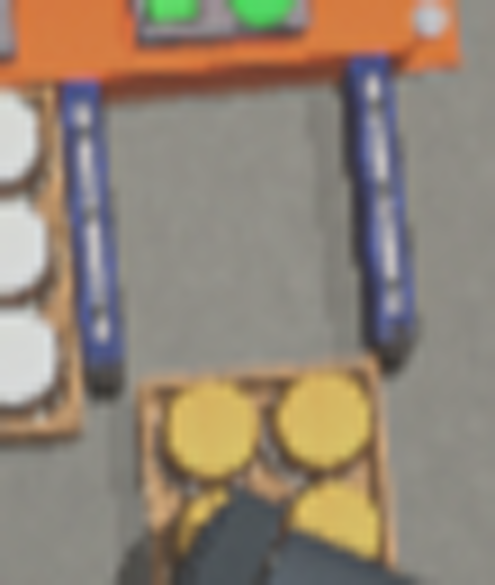

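Emit:
play_rows:
  motion:
    - [[0,-0.5,-2],[0,0,0],0.46]
    - [[0,-1,-4],[0,0,0],0.46]
    - [[0,-1.5,-6],[0,0,0],0.46]
    - [[0,-2,-8],[0,0,0],0.46]
    - [[0,-2.5,-10],[0,0,0],0.46]
    - [[0,-3,-12],[0,0,0],0.46]

```text
time_s: 6.1
position: [0.4996, -0.1161, 0.0147]
tcp_rot: [[-0.002, 0.053, -0.999], [0.001, -0.999, -0.053], [-1.0, -0.001, 0.002]]
force: [-5.7, -1.4, 4.0]
opening: 0.466
```

```bash
cat >> h.py <<'E'
def zoom(t,n):
    a=t['img'][115:190,250:315]; cv2.imwrite('pics/%s.png'%n,cv2.resize(a,None,fx=8,fy=8,interpolation=cv2.INTER_CUBIC))
E
python3 - <<'E'
from h import *
w,t=look(6); trayfit(t,[.575,-.115,0.053],80); zoom(t,'z6')
E
```

```text
6.1 tcp [ 499.6 -116.1   14.7] F [-5.7 -1.4  4. ] op 0.4656080836564574
n 2 tray [ 571.9 -113.3] 3.0 rms 0.11 rel home [-98.2   2.2] dyaw -0.05
```

View pics/z6.png

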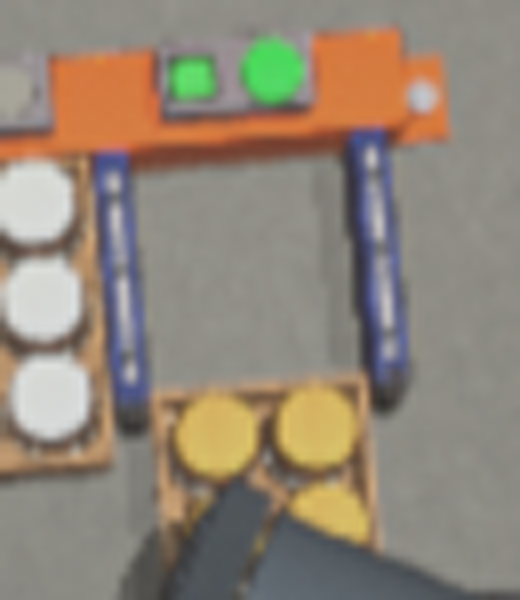

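View pics/w6.png

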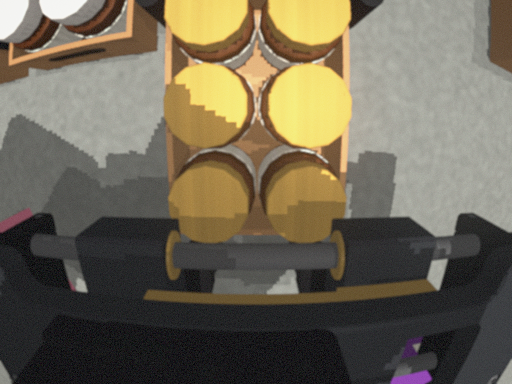

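Emit:
play_rows:
  motion:
    - [[0,0,-4],[0,0,0],0.46]
    - [[0,0,-8],[0,0,0],0.46]
    - [[0,0,-12],[0,0,0],0.46]
    - [[0,0,-16],[0,0,0],0.46]
    - [[0,0,-20],[0,0,0],0.46]
    - [[0,0,-24],[0,0,0],0.46]
    - [[0,0,-28],[0,0,0],0.46]
    - [[0,0,-32],[0,0,0],0.46]

```text
time_s: 7.0
position: [0.5306, -0.1138, 0.0146]
tcp_rot: [[-0.004, 0.053, -0.999], [0.002, -0.999, -0.053], [-1.0, -0.002, 0.004]]
force: [-5.8, -0.8, 5.1]
opening: 0.46
```

Run:
```python
from h import *
w,t=look(7); trayfit(t,[.605,-.112,0.053],80); zoom(t,'z7')
```

```text
7.0 tcp [ 530.6 -113.8   14.6] F [-5.8 -0.8  5.1] op 0.46028857449142796
n 2 tray [ 604.3 -109.9] 1.38 rms 0.06 rel home [-65.6   3.8] dyaw -1.67
```

View pics/z7.png

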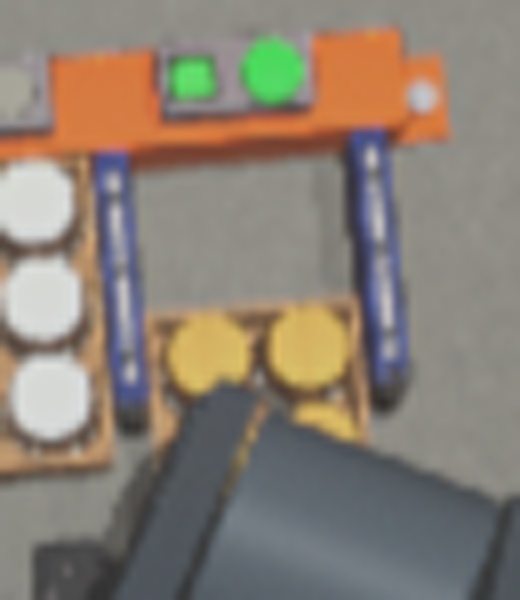

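Emit:
play_rows:
  motion:
    - [[0,0,-4],[0,0,0],0.46]
    - [[0,0,-8],[0,0,0],0.46]
    - [[0,0,-12],[0,0,0],0.46]
    - [[0,0,-16],[0,0,0],0.46]
    - [[0,0,-20],[0,0,0],0.46]
    - [[0,0,-24],[0,0,0],0.46]
    - [[0,0,-28],[0,0,0],0.46]
    - [[0,0,-32],[0,0,0],0.46]

```text
time_s: 7.9
position: [0.5631, -0.1125, 0.0145]
tcp_rot: [[-0.003, 0.053, -0.999], [0.001, -0.999, -0.053], [-1.0, -0.001, 0.003]]
force: [-6.3, 0.1, 3.6]
opening: 0.461
```

Run:
```python
from h import *
w,t=look(8); zoom(t,'z8');cap('scene','s8.png')
cv2.imwrite('pics/s8c.png',cv2.resize(cv2.imread('pics/s8.png')[130:300,180:380],None,fx=3.5,fy=3.5,interpolation=cv2.INTER_CUBIC))
```

```text
7.9 tcp [ 563.1 -112.5   14.5] F [-6.3  0.1  3.6] op 0.46146935141424267
```

View pics/z8.png

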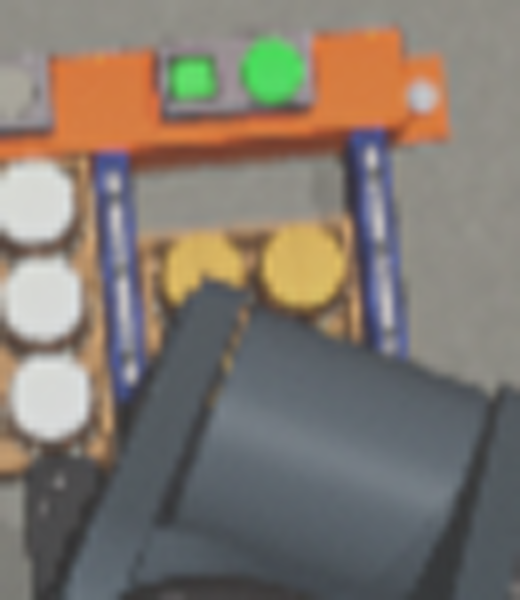

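View pics/s8c.png

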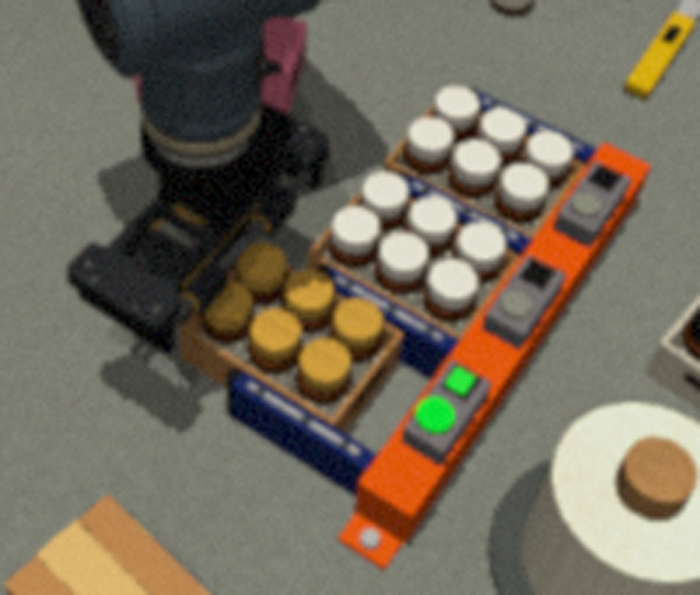

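View pics/w8.png

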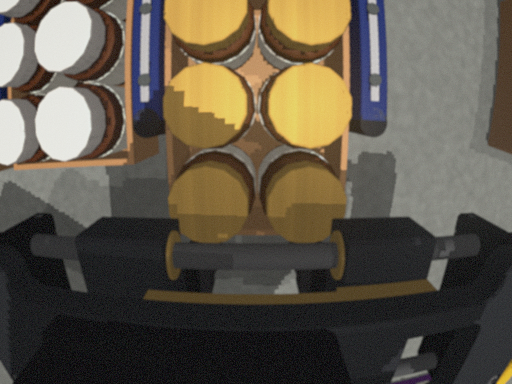

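Emit:
play_rows:
  motion:
    - [[0,0,-4],[0,0,0],0.46]
    - [[0,0,-8],[0,0,0],0.46]
    - [[0,0,-12],[0,0,0],0.46]
    - [[0,0,-16],[0,0,0],0.46]
    - [[0,0,-19],[0,0,0],0.46]
    - [[0,0,-22],[0,0,0],0.46]
    - [[0,0,-25],[0,0,0],0.46]
    - [[0,0,-27],[0,0,0],0.46]

```text
time_s: 8.85
position: [0.5919, -0.1117, 0.0144]
tcp_rot: [[0.001, 0.053, -0.999], [-0.0, -0.999, -0.053], [-1.0, 0.0, -0.001]]
force: [-2.6, -0.9, -0.6]
opening: 0.461
```

Emit:
play_rows:
  motion:
    - [[0,0,-1.5],[0,0,0],0.46]
    - [[0,0,-3],[0,0,0],0.46]
    - [[0,0,-4.5],[0,0,0],0.46]

```text
time_s: 9.15
position: [0.596, -0.1114, 0.0145]
tcp_rot: [[0.0, 0.052, -0.999], [-0.0, -0.999, -0.052], [-1.0, 0.0, -0.0]]
force: [-2.3, -0.4, -2.4]
opening: 0.46
```

Emit:
play_rows:
  motion:
    - [[0,0,-1],[0,0,0],0.46]
    - [[0,0,-2],[0,0,0],0.46]

```text
time_s: 9.35
position: [0.598, -0.1113, 0.0145]
tcp_rot: [[0.0, 0.053, -0.999], [-0.0, -0.999, -0.053], [-1.0, 0.0, -0.0]]
force: [-3.0, -1.2, -1.9]
opening: 0.46
```

Run:
```python
from h import *
w,t=look(9); zoom(t,'z9');cap('scene','s9.png')
cv2.imwrite('pics/s9c.png',cv2.resize(cv2.imread('pics/s9.png')[170:290,210:330],None,fx=5,fy=5,interpolation=cv2.INTER_CUBIC))
```

```text
9.35 tcp [ 598.  -111.3   14.5] F [-3.  -1.2 -1.9] op 0.46015237768620115
```

View pics/z9.png

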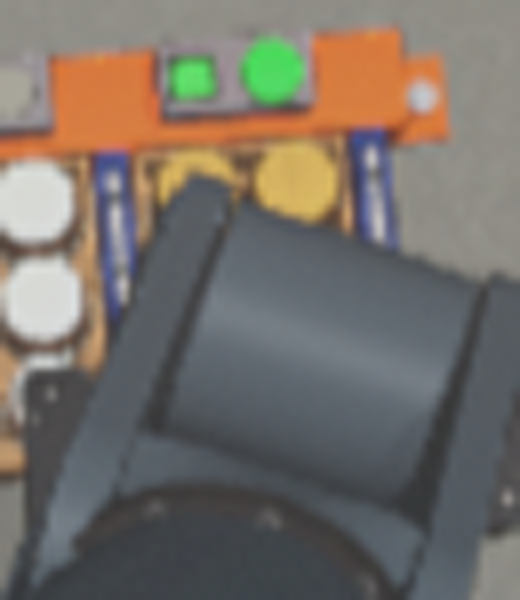

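View pics/s9c.png

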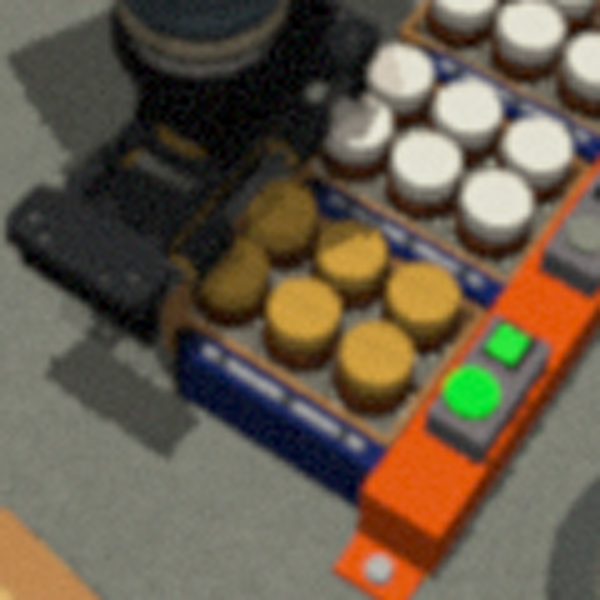

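Nearly home; creep on until the force rises.

Emit:
play_rows:
  motion:
    - [[0,0,-0.7],[0,0,0],0.46]
    - [[0,0,-1.4],[0,0,0],0.46]
    - [[0,0,-1.5],[0,0,0],0.46]

```text
time_s: 9.8
position: [0.5992, -0.1112, 0.0146]
tcp_rot: [[-0.0, 0.053, -0.999], [0.0, -0.999, -0.053], [-1.0, -0.0, 0.0]]
force: [-3.1, -0.2, 0.3]
opening: 0.459
```

Emit:
play_rows:
  motion:
    - [[0,0,-0.7],[0,0,0],0.46]
    - [[0,0,-1.4],[0,0,0],0.46]
    - [[0,0,-1.5],[0,0,0],0.46]

```text
time_s: 10.1
position: [0.5994, -0.1112, 0.0146]
tcp_rot: [[-0.003, 0.053, -0.999], [0.0, -0.999, -0.053], [-1.0, -0.0, 0.003]]
force: [-5.7, -1.6, 3.9]
opening: 0.464
```

Emit:
play_rows:
  motion:
    - [[0,0,-0.7],[0,0,0],0.46]
    - [[0,0,-1.4],[0,0,0],0.46]
    - [[0,0,-2],[0,0,0],0.46]

```text
time_s: 10.4
position: [0.5994, -0.1111, 0.0146]
tcp_rot: [[-0.007, 0.053, -0.999], [0.001, -0.999, -0.053], [-1.0, -0.001, 0.007]]
force: [-10.6, -3.1, 5.8]
opening: 0.464
```

Emit:
play_rows:
  motion:
    - [[0,0,-0.7],[0,0,0],0.46]
    - [[0,0,-1.4],[0,0,0],0.46]
    - [[0,0,-2],[0,0,0],0.46]

```text
time_s: 10.7
position: [0.5994, -0.1111, 0.0147]
tcp_rot: [[-0.011, 0.054, -0.998], [0.001, -0.999, -0.054], [-1.0, -0.001, 0.011]]
force: [-14.6, -5.1, 9.0]
opening: 0.463
```

Emit:
play_rows:
  motion:
    - [[0,0,2],[0,0,0],0.46]
    - [[0,0,4],[0,0,0],0.46]
    - [[0,0,6],[0,0,0],0.46]
    - [[0,0,10],[0,0,0],0.46]
    - [[0,0,18],[0,0,0],0.46]
    - [[0,0,30],[0,0,0],0.46]
    - [[0,0,45],[0,0,0],0.46]
    - [[0,0,60],[0,0,0],0.46]

```text
time_s: 11.5
position: [0.545, -0.1143, 0.0148]
tcp_rot: [[0.002, 0.053, -0.999], [-0.001, -0.999, -0.053], [-1.0, 0.001, -0.002]]
force: [0.0, -1.2, 0.8]
opening: 0.46
```

Emit:
play_rows:
  motion:
    - [[-30,0,20],[0,0,0],0.46]
    - [[-70,0,50],[0,0,0],0.46]
    - [[-110,20,80],[0,0,0],0.46]
    - [[-150,50,100],[0,0,0],0.46]
    - [[-190,80,110],[0,0,0],0.46]
    - [[-190,120,110],[0,0,0],0.46]
    - [[-190,160,110],[0,0,0],0.46]
    - [[-190,160,110],[0,0,0],0.46]

```text
time_s: 12.3
position: [0.4451, -0.286, 0.2062]
tcp_rot: [[0.006, 0.048, -0.999], [-0.007, -0.999, -0.048], [-1.0, 0.008, -0.006]]
force: [-0.1, 0.3, 0.0]
opening: 0.461
```

Run:
```python
from h import *
w,t=look(10); zoom(t,'z10');cap('scene','s10.png'); trayfit(t,[.669,-.11,0.053],60)
cv2.imwrite('pics/s10c.png',cv2.resize(cv2.imread('pics/s10.png')[130:300,180:380],None,fx=3.5,fy=3.5,interpolation=cv2.INTER_CUBIC))
```

```text
12.3 tcp [ 445.1 -286.   206.2] F [-0.1  0.3  0. ] op 0.4608689868913642
n 6 tray [ 671.4 -108.7] 2.97 rms 0.08 rel home [1.4 1.5] dyaw -0.08
```

View pics/z10.png

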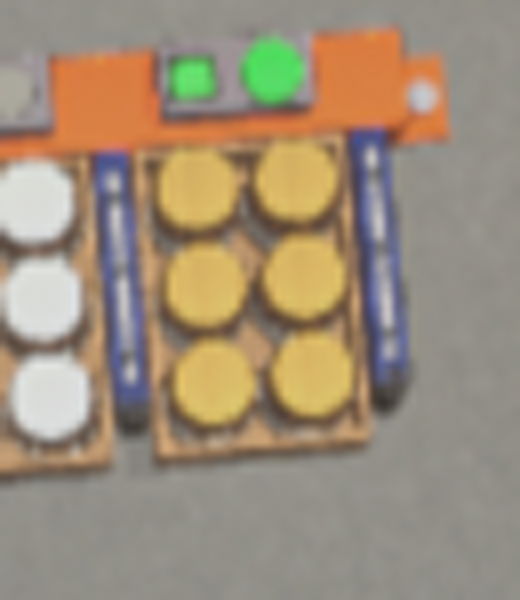

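View pics/s10c.png

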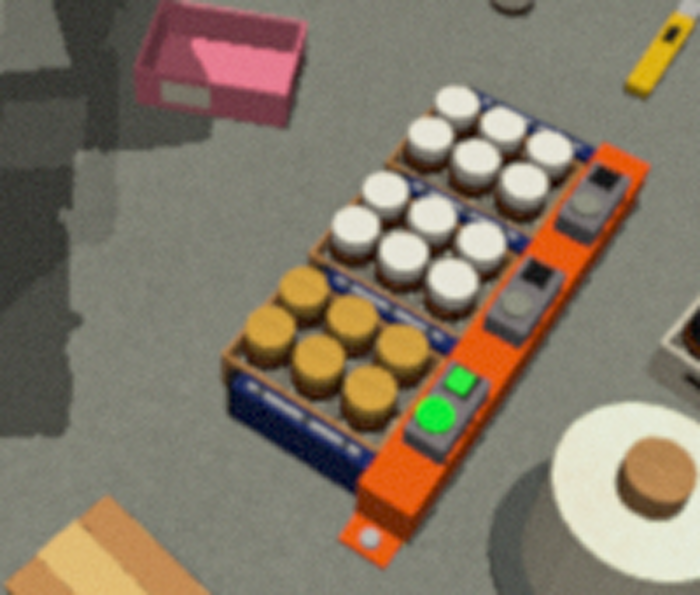

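View pics/t10.png

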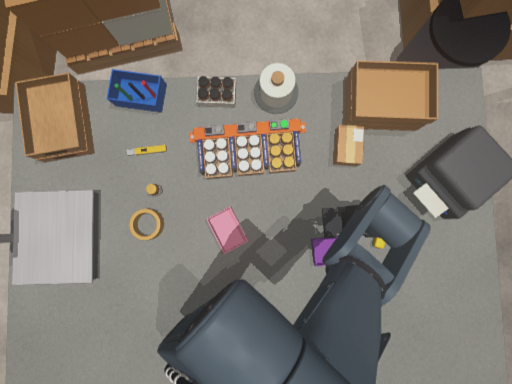

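Emit:
play_rows:
  motion:
    - [[0,0,0],[0,0,0],0.46]
    - [[0,0,0],[0,0,0],0.46]

```text
time_s: 12.65
position: [0.4433, -0.2781, 0.2042]
tcp_rot: [[-0.001, 0.054, -0.999], [0.001, -0.999, -0.054], [-1.0, -0.001, 0.001]]
force: [-0.7, -0.4, 0.2]
opening: 0.461
```

Run:
```python
from h import *
a=dict(np.load('pics/top0.npz'))
for c in(a,bot.capture('top')):
    print(sorted([b.round(1).tolist() for s,b in caps(c,(0,0,190),(180,60,255),(195,130,265,185))]))
print(bot.hand_in())
```

```text
[[208.4, 144.1], [209.4, 156.3], [210.2, 168.4], [220.9, 142.9], [221.6, 155.0], [222.6, 167.4], [241.3, 140.6], [242.4, 153.0], [243.4, 165.2], [253.8, 139.7], [254.9, 151.9], [255.9, 164.0]]
[[208.5, 143.9], [209.5, 156.2], [210.4, 168.4], [220.8, 142.7], [221.5, 155.0], [222.7, 167.3], [241.4, 140.8], [242.4, 153.0], [243.4, 165.1], [253.8, 139.6], [254.7, 151.9], [255.9, 164.0]]
the job is handed in; nothing more can be done
None
```

I pushed the brass-capped tray by its near end with the partly open fingers, straightened it by about 10° on the way, and slid it into the green-lamp lane until it stopped against the beam. The job is handed in, at about 12.7 s on the robot's clock.

**Home position:** at the end the fingers stopped moving while the push force rose to about 15 N. The last camera fit, from all six caps, put the tray within 1.5 mm of home along and across the lane, with 0.1° of yaw error relative to the rack.

**Jars and neighbours:** the final pictures show all six jars upright. The stowed trays' caps stayed within 0.2 px of their starting positions. The other objects on the bench look unmoved, though I checked those by eye only. The arm had backed off and was touching nothing at hand-in.

**Checks that disagreed:**
- **Scene camera:** its first fit of the tray was about 6 mm off the top camera's, so I relied on the top camera.
- **Lane entry:** my rack fit was 2–3 mm off sideways there. I saw this in an enlarged picture and moved the tray about 3 mm left while pushing it in.
- **Part-hidden fit:** one fit made while the arm covered part of the tray showed 1.7° of yaw, which the pictures and the final fit did not bear out.

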